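# Lock the circuit board in its repair cradle

### The arm

A 7-joint arm with a two-finger parallel gripper is mounted at the origin on the work surface. World frame = base frame: x ahead of the robot, y to its left, z up, the work surface at z = 0. Lengths are in m, angles in rad, forces in N, time in s.
With the tool pointing down it reaches from about 0.4 to 0.85 m from the base axis. Payload 10.4 kg.
Tool frame: the origin (TCP) lies on the centre line of the jaws, within the pads' length; the fingertips stand 17 mm ahead of it and the grasp point (between the pads) lies 2 mm behind it (manip.tcp_to_tips is the distance from the TCP to the fingertips, in m); z points along the fingers, x is the direction in which the jaws open and shut, and the axes are right-handed (so a half turn about z gives the same grasp; the last joint's range is limited). The gripper opens to 85 mm and grips with 20 to 120 N. Pads are 22 mm wide; open, the fingers measure 114 mm over their backs; the gripper's body (76 mm by 85 mm) begins 54 mm behind the grasp point. The pads swing forward as they close: fully open they stand 13 mm farther back than shut.
Start: joints at [1.126, 0.332, -0.065, 1.46, 0.022, 1.35, -0.088], TCP at [0.256, -0.57, 0.213] pointing down, gripper open.
Joint ranges: [-2.6, 2.6], [-0.5, 2.12], [-1.47, 1.34], [0.16, 2.42], [-1.27, 4.41], [0.06, 2.06], [-2.6, 2.6]. Speed limits (rad/s): [2.22, 2.22, 2.79, 2.79, 3.14, 3.14, 3.14].

### API

Orientations are given as a unit quaternion [x, y, z, w].
In Python, from workcell import manip gives the robot as it stands.
- The arm moves only by the shell command python3 -m pendant 'ROWS' [FORCE]. ROWS is JSON, a list of rows, each a list of 3 entries, a list of its own where there are three numbers: the shift along the world's x, y, z in cm, then the turn, a rotation vector about the world's x, y, z in degrees, then the closure in counts, from 0 (fully open) to 255 (shut). A call has 1 to 12 rows; each row shifts and turns the pose as measured when the row begins; what a row does not reach is not made up. A row lasts 1/8 s, in which the tool goes at most 62.5 mm and 10.7 degrees, less where a joint would pass 70% of its speed; a pose out of reach is approached as far as the arm can. A call is refused whole if a number of a shift passes 6.25 or a number of a turn 10.7, either way. A call with a gripper value outside its range is refused whole. The fingers move at their own pace and stop on an object; FORCE is the grip in N (left out, the last holds). Time passes only in rows, so rows that do not move let the fingers close. It gives the time, the measured TCP pose, the force and the opening at its end, in the units of the state.
- manip.get_obs(): the state, without advancing time (a new reading comes with each control period).
- manip.camera(name): name is "side" or "top" or "wrist"; returns a dict with "pixels" (420x560x3 uint8, red, green, blue), "range_z" (420x560 float32, m along the optical axis (not along the pixel's ray), 0 where there is no reading), "K" (3x3 intrinsics, pixels), "origin" and "rotation" of the camera in the world; the wrist camera has in their place "hand_eye" (4x4, takes a point from camera to tool coordinates, whose origin is the TCP and whose axes are the tool frame's). Camera axes: x right, y down, z forward; pixel columns grow to the right and rows downward; lengths in m; the calibration is good to about 2 mm. A picture is of the moment at which its call begins: read the wrist's pose just before it.
- manip.hand_in(): hands the job in, once; it reports no verdict.
The state is a dict: "clock": time; "joint_pos": joint angles; "joint_velocities": joint speeds; "tau": joint torques, N m; "position": TCP position; "ee_rot": TCP orientation; "ft_force": force on the tool from outside, world axes, zero at the start; "torque": the same for the moment, N m; "grip_width": opening from 0.0 (shut) to 1.0 (fully open).
Only numpy, scipy, OpenCV 4.12 (cv2) and the standard library are available. Lean on these libraries where they do the work, as an engineer would, in place of code of your own. Each camera call takes 0.05 s, during which the arm holds its last target.

### The job

Two identical metal board cradles stand on the repair bench, and one of them has a green circuit board lying in its nest. Lock that board in: slide the upright grip of that cradle's latch towards the board, fully home against its end stop, and let go of it. Leave the board lying in its nest and leave the latch of the empty cradle as it is.

Things in the scene. Friction and masses are not known exactly. Their poses are not given: they have to be found in the camera images.
- board_latch (a joint): Latch slide of the cradle that holds the board, in m: 0 fully open (starts at 0 to 0.015), 0.060 at the end stop, its steel tongue over the board's edge. Straight and level; needs about 3 N, more if moved fast; no spring, stays where left. The cradle is fixed to the bench: aluminium plate 220 x 120 x 14 mm, nest at one end, latch along the middle of the other.
- board_latch_grip (a point): Top middle of the upright black grip to slide, about 60 mm above the bench; moves with it. Grip: 14 mm thick along the slide, 40 mm wide across, 36 mm tall above its grey carriage (30 x 44 mm, top 24.5 mm above the bench). x axis: level, along the slide towards the board (locking direction); z up. Nothing else on the cradle rises over 27 mm.
- spare_latch_grip (a point): The same point, with the same axes, on the identical latch of the empty cradle (no board in its nest). It must stay as it is.
- board: Loose green circuit board, 80 x 90 x 3 mm, chips up to 6 mm tall on it, lying flat in its cradle's nest; about 60 g. Origin: centre of its underside, 14 mm above the bench; x axis along the slide, away from the latch; z up. Its near edge is 97 mm from the grip's middle when the latch is fully open, 37 mm when home.
There are look-alikes about, which are no part of the job. What is shaped like the board but brown or purple is not meant.

How it is judged:
By the outcome, as a careful person would: the job done as asked, in the order asked, and still so for the second after the job is handed in, with the robot touching nothing.
It also fails if it takes over 32 s, if anything falls off the work surface, if the arm or the gripper's body presses on something with over 40 N, if the wrist force passes 120 N, or if a joint passes its speed limit or range.

## Working session

There is one attempt and no reset: what is moved stays moved. The work goes in short steps, Python scripts to look and compute and a shell command to move; the robot and the scene stay as the last step left them, time stands still between calls to the robot, and variables do not carry over. Pictures are saved under pics/ and viewed, and the job is handed in when it is done.

```bash
mkdir -p pics; cat > h.py <<'E'
import numpy as np, cv2
from workcell import manip
def snap(name,fn):
    c=manip.camera(name); cv2.imwrite('pics/'+fn+'.png',c['pixels'][:,:,::-1]); np.savez(fn+'.npz',**c); return c
def pts(c):
    K=c['K'];z=c['range_z'];v,u=np.mgrid[:z.shape[0],:z.shape[1]]
    p=np.stack([(u-K[0,2])/K[0,0]*z,(v-K[1,2])/K[1,1]*z,z],-1)
    return p@np.array(c['rotation']).T+np.array(c['origin'])
E
python3 - <<'E'
from h import *
snap('top','top1');snap('side','side1')
o=manip.get_obs();print(o['clock'],o['position'],o['ee_rot'],o['grip_width'])
E
```

```text
0.1 [ 0.25571403 -0.56990792  0.21250121] [ 8.39473564e-01 -5.43400145e-01 -5.65890003e-04 -3.11287611e-04] 0.9973322841748303
```

View pics/top1.png

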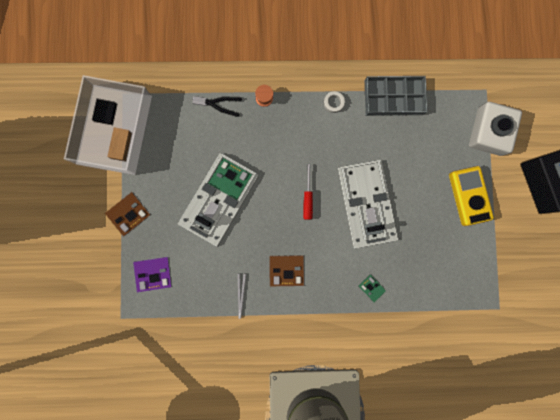

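View pics/side1.png

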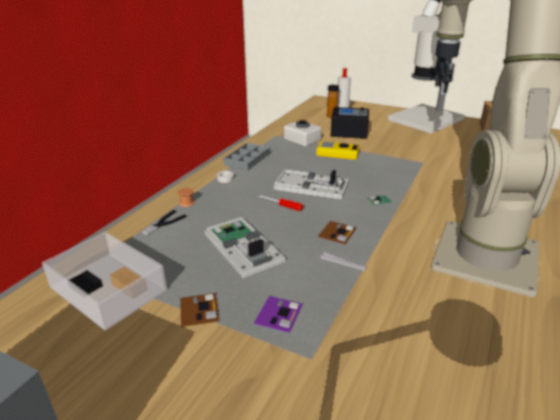

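The top view shows these candidates:
- The left cradle with the green board at (232,178) and its latch near (207,218).
- The right, empty cradle with its latch near (375,218).
- Look-alike boards: brown at (128,213) and (287,270), purple at (152,274), and a small green one at (371,287).

I choose the left cradle and will check it in a close crop.

```bash
python3 - <<'E'
from h import *
c=dict(np.load('top1.npz'));P=pts(c)
im=c['pixels'][140:260,165:285,::-1];cv2.imwrite('pics/crop1.png',cv2.resize(im,None,fx=5,fy=5,interpolation=cv2.INTER_CUBIC))
print(P[178,232],P[210,70*2+165-100], c['origin'])
roi=np.zeros(P.shape[:2],bool);roi[145:255,170:270]=1
z=P[...,2]
m=roi&(z>.045)&(z<.09);v,u=np.nonzero(m);print(len(v),u.mean(),v.mean(),P[m].mean(0),np.percentile(z[m],[5,50,95]))
q=P[m];print(cv2.minAreaRect((q[:,:2]*1000).astype(np.float32)))
hsv=cv2.cvtColor(c['pixels'],cv2.COLOR_RGB2HSV)
g=roi&(hsv[...,0]>45)&(hsv[...,0]<85)&(hsv[...,1]>80);print(g.sum(),P[g].mean(0))
print(cv2.minAreaRect((P[g][:,:2]*1000).astype(np.float32)))
pl=roi&(z>.008)
print(cv2.minAreaRect((P[pl][:,:2]*1000).astype(np.float32)))
roi[:]=0;roi[150:255,330:410]=1;m=roi&(z>.045)&(z<.09);print('spare',P[m].mean(0))
E
```

```text
Traceback (most recent call last):
  File "h.py", line 8, in pts
    return p@np.array(c['rotation']).T+np.array(c['origin'])
           ~^~~~~~~~~~~~~~~~~~~~~~~~~~
ValueError: matmul: Input operand 1 has a mismatch in its core dimension 0, with gufunc signature (n?,k),(k,m?)->(n?,m?) (size 4 is different from 3)
```

```bash
python3 - <<'E'
from h import *
c=dict(np.load('side1.npz'));im=c['pixels'][205:285,195:295,::-1];cv2.imwrite('pics/crop2.png',cv2.resize(im,None,fx=6,fy=6,interpolation=cv2.INTER_CUBIC))
E
```

```text
(no output)
```

View pics/crop2.png

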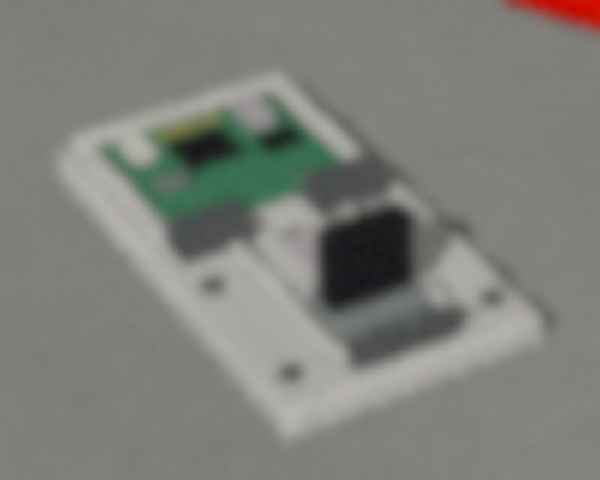

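Rotation is a quaternion.

```bash
sed -i 's/np.array(c\[.rotation.\]).T/R.from_quat(c["rotation"]).as_matrix().T/; 1i from scipy.spatial.transform import Rotation as R' h.py; python3 - <<'E'
from h import *
c=dict(np.load('top1.npz'));P=pts(c)
im=c['pixels'][140:260,165:285,::-1];cv2.imwrite('pics/crop1.png',cv2.resize(im,None,fx=5,fy=5,interpolation=cv2.INTER_CUBIC))
z=P[...,2]
print(P[178,232],c['origin'],'bench',np.median(z[220:300,300:340]))
roi=np.zeros(z.shape,bool);roi[145:255,170:270]=1
for n in 0,1:
    m=roi&(z>.045)&(z<.09);v,u=np.nonzero(m);print(len(v),u.mean(),v.mean(),P[m].mean(0),np.percentile(z[m],[5,50,95]))
    print(cv2.minAreaRect((P[m][:,:2]*1000).astype(np.float32)))
    pl=roi&(z>.008)
    print('plate',cv2.minAreaRect((P[pl][:,:2]*1000).astype(np.float32)))
    if n==0:
        hsv=cv2.cvtColor(c['pixels'],cv2.COLOR_RGB2HSV)
        g=roi&(hsv[...,0]>45)&(hsv[...,0]<85)&(hsv[...,1]>80);print('board',g.sum(),P[g].mean(0))
        print(cv2.minAreaRect((P[g][:,:2]*1000).astype(np.float32)))
    roi[:]=0;roi[150:255,330:410]=1
E
```

```text
[0.62118084 0.20358973 0.01825373] [0.44705767 0.10781039 1.12683305] bench 0.0006609767829042212
93 202.2688172043011 220.46236559139786 [0.50792486 0.27589658 0.05967014] [0.05405624 0.06005201 0.06370424]
((508.3998107910156, 276.9927062988281), (39.77671432495117, 13.86268424987793), 59.07943344116211)
plate ((537.062255859375, 191.98907470703125), (237.05665588378906, 219.9747314453125), 58.97065734863281)
board 728 [0.61449558 0.21192862 0.02362005]
((568.3539428710938, 160.1186981201172), (247.1282196044922, 93.399169921875), 44.03132247924805)
91 376.34065934065933 227.7032967032967 [ 0.48131618 -0.16441549  0.05954049] [0.05492179 0.06011653 0.0629929 ]
((481.4648132324219, -165.35772705078125), (13.781717300415039, 39.82429504394531), 8.37607192993164)
plate ((533.9649658203125, -69.43531799316406), (219.42208862304688, 377.6634521484375), 9.171296119689941)
```

View pics/crop1.png

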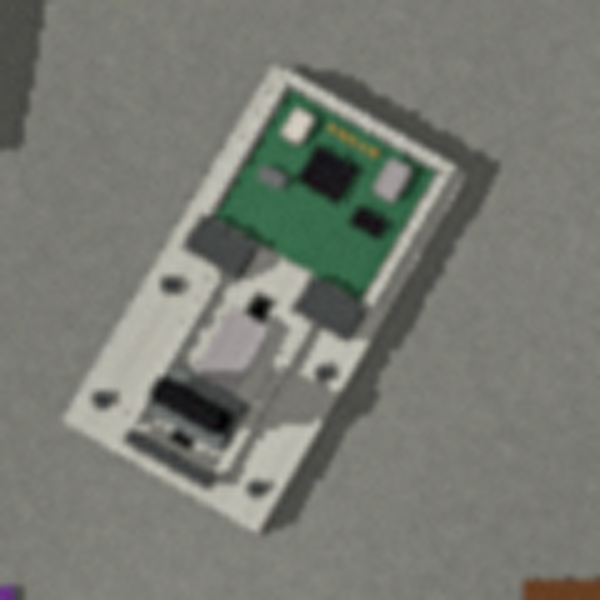

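The crop confirms it: the left cradle holds the green board, and its black grip is open at crop (193,405), top pixel (203,221). The grip is at about (0.508, 0.277, 0.060) and the slide heads about -31°. Next I turn the tool +34.8° and travel over in an arc.

```bash
python3 -m pendant '[[[3,4,0],[0,0,5],0],[[3,4,0],[0,0,5],0],[[3,4,0],[0,0,5],0],[[3,4,0],[0,0,5],0],[[3,4,0],[0,0,5],0],[[3,4,0],[0,0,5],0],[[3,4,0],[0,0,5],0],[[3,4,0],[0,0,0],0],[[0,5,0],[0,0,0],0],[[0,5,0],[0,0,0],0],[[0,5,0],[0,0,0],0],[[0,5,0],[0,0,0],0]]'
```

```text
clock: 1.6
position: [0.4968, -0.0347, 0.2076]
ee_rot: [0.966, -0.26, -0.004, -0.0]
ft_force: [1.1, 0.5, -0.2]
grip_width: 0.999
```

```bash
python3 -m pendant '[[[0,5,0],[0,0,0],0],[[0,5,0],[0,0,0],0],[[0,5,0],[0,0,0],0],[[0,5,0],[0,0,0],0],[[0.5,5,0],[0,0,0],0],[[0,3,0],[0,0,0],0],[[0,2,0],[0,0,0],0],[[0,0,0],[0,0,0],0],[[0,0,0],[0,0,0],0]]'
python3 - <<'E'
from h import *
o=manip.get_obs();c=manip.camera('wrist');cv2.imwrite('pics/w1.png',c['pixels'][:,:,::-1])
q=R.from_quat(o['ee_rot']);print(o['position'],q.as_matrix())
H=np.array(c['hand_eye']);K=c['K'];z=c['range_z'];v,u=np.mgrid[:420,:560]
p=np.stack([(u-K[0,2])/K[0,0]*z,(v-K[1,2])/K[1,1]*z,z],-1)@H[:3,:3].T+H[:3,3]
P=p@q.as_matrix().T+o['position'];Z=P[...,2]
m=(Z>.05)&(Z<.07)&(np.hypot(P[...,0]-.508,P[...,1]-.277)<.05)
print(m.sum(),P[m].mean(0),cv2.minAreaRect((P[m][:,:2]*1000).astype(np.float32)))
E
```

```text
clock: 2.72
position: [0.4979, 0.2774, 0.2054]
ee_rot: [0.966, -0.257, -0.006, 0.001]
ft_force: [-0.4, -0.1, 0.1]
grip_width: 1.001
[0.49787777 0.27735162 0.20540432] [[ 0.8674398  -0.49740182 -0.01181603]
 [-0.49742238 -0.86750745  0.00133801]
 [-0.01091602  0.00471692 -0.99992929]]
758 [0.50768196 0.27896601 0.0595797 ] ((507.4115295410156, 278.3177490234375), (39.20022964477539, 13.65740966796875), 60.32305145263672)
```

View pics/w1.png

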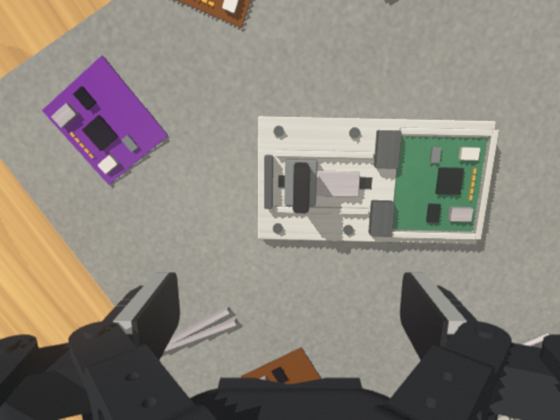

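The wrist view shows the grip at pixel (301,187) and the plate level in the image, so the yaw is right. I'll descend over the grip.

```bash
python3 -m pendant '[[[0.5,0,-4],[0,0,-0.5],0],[[0.5,0,-4],[0,0,0],0],[[0,0.1,-3],[0,0,0],0],[[0,0,-2],[0,0,0],0],[[0,0,-1],[0,0,0],0],[[0,0,0],[0,0,0],0]]' 30
```

```text
clock: 3.52
position: [0.5113, 0.272, 0.0633]
ee_rot: [0.964, -0.266, -0.003, 0.001]
ft_force: [0.2, 0.9, 0.7]
grip_width: 0.997
```

```bash
python3 -m pendant '[[[-0.4,0.6,-0.6],[0,0,0],0],[[0,0,-0.5],[0,0,0],0],[[0,0,0],[0,0,0],0]]'
```

```text
clock: 3.9
position: [0.5081, 0.2794, 0.0538]
ee_rot: [0.964, -0.266, -0.002, -0.0]
ft_force: [0.4, -1.2, 0.3]
grip_width: 1.003
```

```bash
python3 -m pendant '[[[0,0,0],[0,0,0],210],[[0,0,0],[0,0,0],255],[[0,0,0],[0,0,0],255],[[0,0,0],[0,0,0],255],[[0,0,0],[0,0,0],255],[[0,0,0],[0,0,0],255]]' 30
```

```text
clock: 4.65
position: [0.5085, 0.2795, 0.0544]
ee_rot: [0.964, -0.266, -0.002, -0.0]
ft_force: [-0.4, -0.1, -0.4]
grip_width: 0.0
```

The width reads fully shut, so I may have missed the grip. I'll look.

```bash
python3 - <<'E'
from h import *
o=manip.get_obs();print(o['grip_width'],o['position'])
c=snap('wrist','w2')
c=snap('side','s2');im=c['pixels'][185:285,175:305,::-1];cv2.imwrite('pics/s2c.png',cv2.resize(im,None,fx=6,fy=6,interpolation=cv2.INTER_CUBIC))
E
```

```text
0.0004815290892378376 [0.50852749 0.27950446 0.05441209]
```

View pics/w2.png

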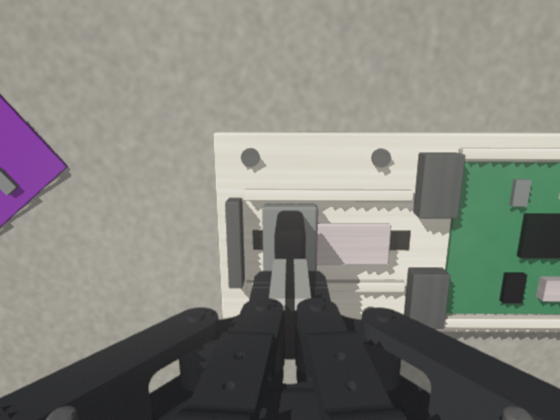

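View pics/s2c.png

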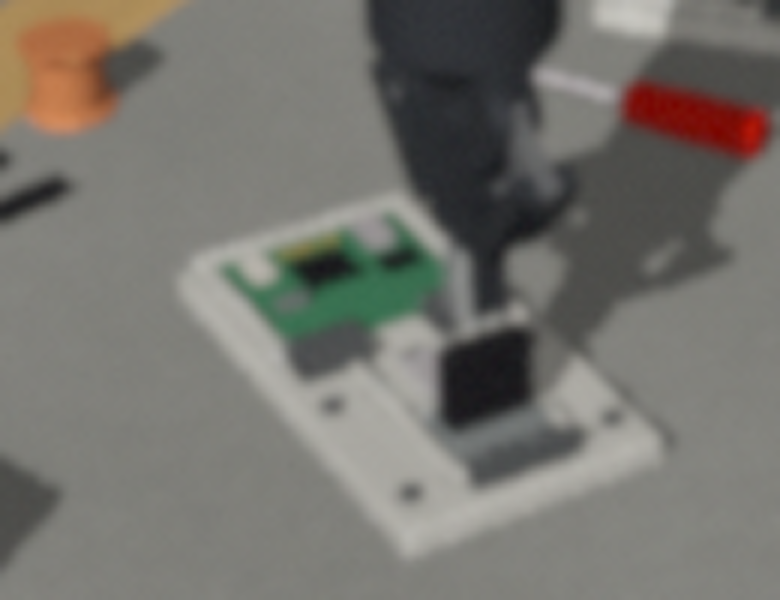

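```bash
python3 - <<'E'
from h import *
c=dict(np.load('w2.npz'));o=manip.get_obs()
im=c['pixels'][190:340,215:365,::-1];cv2.imwrite('pics/w2c.png',cv2.resize(im,None,fx=4,fy=4,interpolation=cv2.INTER_CUBIC))
H=c['hand_eye'];K=c['K'];z=c['range_z'];v,u=np.mgrid[:420,:560]
p=np.stack([(u-K[0,2])/K[0,0]*z,(v-K[1,2])/K[1,1]*z,z],-1)@H[:3,:3].T+H[:3,3]
np.set_printoptions(precision=1,suppress=True)
Ti=np.linalg.inv(H)
for t in ([0,0,.017],[0,0,0]):
    x=Ti@np.array(t+[1]);print('tcp px',(K@x[:3]/x[2])[:2])
for r in (210,225,240,250,260,270,280,290):
    for col in (278,290,302): print(r,col,p[r,col]*1000)
E
```

```text
tcp px [290.4 250.4]
tcp px [290.5 263.2]
210 278 [ -6.6 -17.6  31.5]
210 290 [ -0.2 -17.9  30.3]
210 302 [  6.2 -18.   29.9]
225 278 [ -5.8 -17.3   4.2]
225 290 [ -0.3 -17.9   2.1]
225 302 [  5.3 -17.3   4.2]
240 278 [ -5.6 -12.9  -4.6]
240 290 [ -0.3 -13.5  -6.4]
240 302 [  5.1 -13.   -4.9]
250 278 [-5.6 -8.3 -4.7]
250 290 [-0.3 -8.3 -4.9]
250 302 [ 5.1 -8.  -4.1]
260 278 [ -5.1 -10.5 -22.3]
260 290 [ -0.3 -10.6 -22.6]
260 302 [  4.5 -10.5 -22.1]
270 278 [ -4.7 -11.3 -34.1]
270 290 [ -0.3 -11.  -33.5]
270 302 [  4.1 -10.7 -32.7]
280 278 [ -4.5 -11.1 -42.3]
280 290 [ -0.3 -11.3 -42.7]
280 302 [  3.8 -10.8 -41.7]
290 278 [ -4.3 -11.1 -49.9]
290 290 [ -0.3 -10.3 -48.2]
290 302 [  3.6 -10.8 -49.3]
```

View pics/w2c.png

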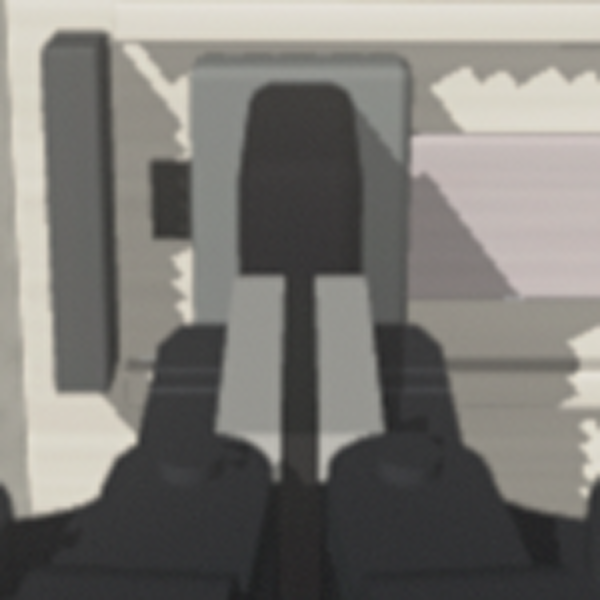

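```bash
python3 - <<'E'
from h import *
print(manip.tcp_to_tips, [a for a in dir(manip) if a[0]!='_'])
c=dict(np.load('w2.npz'))
H=c['hand_eye'];K=c['K'];z=c['range_z'];v,u=np.mgrid[:420,:560]
p=np.stack([(u-K[0,2])/K[0,0]*z,(v-K[1,2])/K[1,1]*z,z],-1)@H[:3,:3].T+H[:3,3]
np.set_printoptions(precision=1,suppress=True)
for r in range(252,264): print(r,p[r,278]*1000,p[r,290]*1000,p[r,302]*1000)
print(H)
c=dict(np.load('s2.npz'));P=pts(c)
# side: finger points near grip
m=(np.hypot(P[...,0]-.5085,P[...,1]-.2795)<.03)&(P[...,2]>.03)&(P[...,2]<.12)
v,u=np.nonzero(m)
for a in np.unique(v):
    s=P[a,u[v==a]];print(a,u[v==a].min(),u[v==a].max(),(s.mean(0)*1000))
E
```

```text
0.017 ['MotionError', 'camera', 'get_obs', 'hand_in', 'tcp_to_tips']
252 [-5.6 -7.7 -5.6] [-0.3 -7.5 -5.2] [ 5.1 -7.6 -5.4]
253 [-5.6 -6.9 -4.8] [-0.3 -7.1 -5.4] [ 5.1 -7.2 -5.7]
254 [-5.7 -6.1 -4.1] [-0.3 -6.9 -6.2] [ 5.1 -6.3 -4.4]
255 [-5.6 -6.1 -5.2] [-0.3 -6.4 -6. ] [ 5.1 -6.  -5.1]
256 [-5.6 -5.5 -5. ] [-0.3 -6.2 -6.7] [ 5.1 -5.2 -4.3]
257 [-5.6 -5.1 -5.3] [-0.3 -5.2 -5.5] [ 5.2 -4.7 -4.1]
258 [-5.6 -4.5 -4.8] [-0.3 -4.9 -6. ] [ 5.2 -4.2 -4. ]
259 [ -5.1 -10.6 -21.4] [ -0.3 -10.3 -20.7] [  4.5 -11.2 -22.8]
260 [ -5.1 -10.5 -22.3] [ -0.3 -10.6 -22.6] [  4.5 -10.5 -22.1]
261 [ -5.  -10.9 -24.3] [ -0.3 -10.9 -24.4] [  4.4 -10.7 -23.7]
262 [ -5.  -10.9 -25.2] [ -0.3 -11.  -25.7] [  4.4 -10.9 -25.2]
263 [ -4.9 -11.2 -27.2] [ -0.3 -11.  -26.5] [  4.4 -11.  -26.5]
[[ 1.  -0.   0.  -0. ]
 [-0.   1.   0.3 -0.1]
 [-0.  -0.3  1.  -0.2]
 [ 0.   0.   0.   1. ]]
220 247 247 [526.7 283.7 119.6]
221 247 249 [522.3 286.4 119.5]
222 248 249 [521.6 285.6 116.5]
223 249 250 [519.  285.5 114.4]
224 249 251 [516.3 287.8 113.7]
225 249 263 [506.7 290.4 115.1]
226 249 254 [511.1 290.1 110.9]
227 249 2
[... 250 characters left out ...]
 250 259 [505.3 287.7  85.8]
236 250 259 [505.8 287.   82.4]
237 251 258 [506.2 286.4  79.1]
238 252 261 [506.9 277.2  70.5]
239 256 263 [503.8 267.5  62.6]
240 253 263 [504.8 273.1  62.8]
241 251 263 [505.8 276.2  61.4]
242 248 263 [507.5 280.6  60.7]
243 248 263 [506.3 282.8  59.5]
244 248 263 [506.  283.4  57. ]
245 248 263 [505.8 284.   54.5]
246 248 263 [506.  283.8  51.3]
247 248 263 [506.7 282.9  47.6]
248 248 263 [506.  284.2  45.7]
249 248 263 [506.2 284.1  42.6]
250 248 263 [506.2 284.2  39.7]
251 248 261 [507.8 286.6  37.8]
252 248 260 [508.8 287.4  35. ]
253 248 257 [511.5 292.   34. ]
254 249 254 [511.5 295.   33. ]
255 250 251 [512.5 298.2  31.8]
258 261 261 [484.4 296.4  30.9]
```

Both cameras agree that the shut fingertips are at z ≈ 0.075, about 15 mm above the grip's top. That is some 38 mm higher than the stated TCP-to-tips distance implies, so the fingers closed on air above the grip. The wrist view shows the pads ending at pixel (290,258), over the grip. I'll trust the images: open, go lower in small steps watching the force, and check again.

```bash
python3 -m pendant '[[[0,0,0],[0,0,0],60],[[0,0,0],[0,0,0],60],[[0,0,0],[0,0,0],60],[[0,0,0],[0,0,0],60],[[0,0,-0.8],[0,0,0],60],[[0,0,-0.8],[0,0,0],60],[[0,0,0],[0,0,0],60]]' 30
python3 - <<'E'
from h import *
o=manip.get_obs();print(o['position'],o['grip_width'])
snap('wrist','w3')
E
```

```text
clock: 5.62
position: [0.5082, 0.2793, 0.0368]
ee_rot: [0.964, -0.266, -0.002, -0.0]
ft_force: [-0.1, -0.1, 0.5]
grip_width: 0.762
[0.50823329 0.27928711 0.0368293 ] 0.7623389461354089
```

View pics/w3.png

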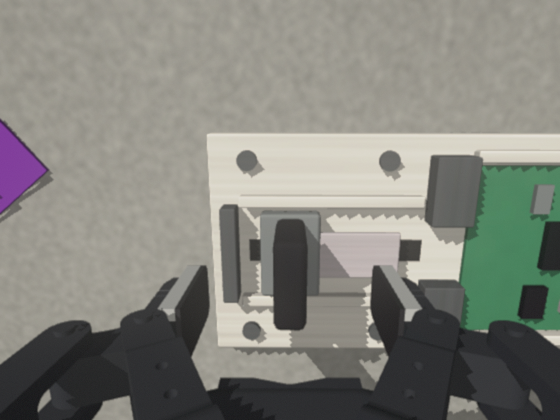

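The wrist view shows the fingers open on either side of the grip, which is at (290,270). The force is near zero. I'll go another 2 cm down, then close.

```bash
python3 -m pendant '[[[0,0,-0.7],[0,0,0],60],[[0,0,-0.7],[0,0,0],60],[[0,0,-0.5],[0,0,0],60],[[0,0,0],[0,0,0],60],[[0,0,0],[0,0,0],255],[[0,0,0],[0,0,0],255],[[0,0,0],[0,0,0],255],[[0,0,0],[0,0,0],255],[[0,0,0],[0,0,0],255]]' 30
python3 - <<'E'
from h import *
snap('wrist','w4')
E
```

```text
clock: 6.8
position: [0.5086, 0.2797, 0.0173]
ee_rot: [0.964, -0.266, -0.001, -0.001]
ft_force: [-0.1, 1.3, -0.4]
grip_width: 0.16
```

View pics/w4.png

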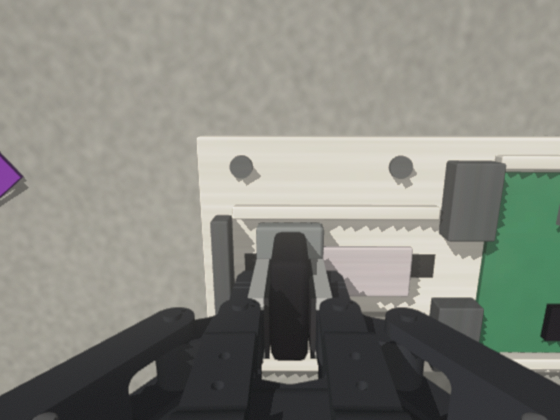

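It's gripped: an opening of 0.16 is about 14 mm. Now the slide along (0.863, -0.504).

```bash
python3 -m pendant '[[[0.69,-0.4,0],[0,0,0],255],[[0.69,-0.4,0],[0,0,0],255],[[0.69,-0.4,0],[0,0,0],255],[[0.69,-0.4,0],[0,0,0],255],[[0.69,-0.4,0],[0,0,0],255]]'
```

```text
clock: 7.48
position: [0.5441, 0.2583, 0.0173]
ee_rot: [0.964, -0.266, -0.002, 0.0]
ft_force: [-3.9, -1.2, 2.3]
grip_width: 0.157
```

```bash
python3 -m pendant '[[[0.43,-0.25,0],[0,0,0],255],[[0.43,-0.25,0],[0,0,0],255],[[0.35,-0.2,0],[0,0,0],255]]'
```

```text
clock: 7.85
position: [0.5548, 0.252, 0.0172]
ee_rot: [0.964, -0.265, -0.005, 0.0]
ft_force: [-21.7, 2.7, 12.9]
grip_width: 0.157
```

```bash
python3 -m pendant '[[[0.35,-0.2,0],[0,0,0],255],[[0.2,-0.1,0],[0,0,0],255]]'
```

```text
clock: 8.1
position: [0.5544, 0.2521, 0.0173]
ee_rot: [0.965, -0.263, -0.009, 0.001]
ft_force: [-11.0, -1.3, 7.9]
grip_width: 0.159
```

The position no longer advances while the force is up, so it's at the stop. I'll release, look, then lift.

```bash
python3 -m pendant '[[[0,0,0],[0,0,0],150],[[0,0,0],[0,0,0],130],[[0,0,0],[0,0,0],130],[[0,0,0],[0,0,0],130]]'
python3 - <<'E'
from h import *
snap('wrist','w5')
E
```

```text
clock: 8.6
position: [0.5564, 0.2518, 0.0174]
ee_rot: [0.965, -0.263, -0.008, 0.001]
ft_force: [-0.6, -0.2, -0.2]
grip_width: 0.489
```

View pics/w5.png

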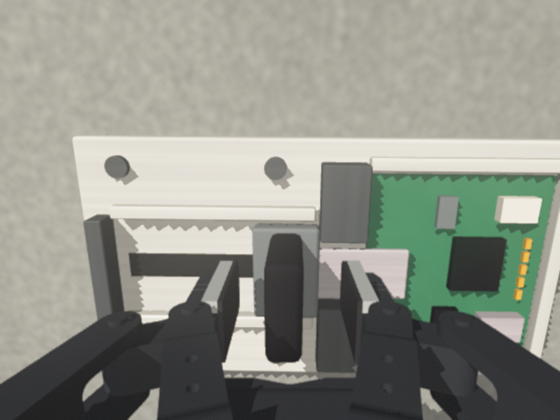

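The fingers are clear on both sides of the grip at (285,300), and the tongue overlaps the board edge at (390,265). The carriage is against the dark stop blocks at (320,235). Now I lift straight up and retreat.

```bash
python3 -m pendant '[[[0,0,1],[0,0,0],130],[[0,0,2],[0,0,0],130],[[0,0,4],[0,0,0],130],[[0,0,5],[0,0,0],130],[[0,0,5],[0,0,0],130],[[0,-5,0],[0,0,0],130],[[0,-5,0],[0,0,0],130],[[0,-5,0],[0,0,0],130],[[0,-5,0],[0,0,0],130],[[0,0,0],[0,0,0],130],[[0,0,0],[0,0,0],130]]'
python3 - <<'E'
from h import *
c=snap('top','top2')
c0=dict(np.load('top1.npz'))
d=R.from_euler('z',-30.3,degrees=True).as_matrix()[:,0]
from itertools import product
for n,cc in (('before',c0),('after',c)):
    P=pts(cc);z=P[...,2]
    for nm,ctr in (('board',(.53,.265)),('spare',(.481,-.165))):
        m=(z>.048)&(z<.075)&(np.hypot(P[...,0]-ctr[0],P[...,1]-ctr[1])<.06)
        r=cv2.minAreaRect((P[m][:,:2]*1000).astype(np.float32));print(n,nm,m.sum(),r)
im=c['pixels'][140:260,165:285,::-1];cv2.imwrite('pics/crop3.png',cv2.resize(im,None,fx=5,fy=5,interpolation=cv2.INTER_CUBIC))
E
```

```text
clock: 10.02
position: [0.5554, 0.0494, 0.2092]
ee_rot: [0.965, -0.261, -0.001, -0.003]
ft_force: [0.2, 0.3, -0.0]
grip_width: 0.491
before board 91 ((508.40380859375, 276.9993896484375), (39.761104583740234, 13.86268424987793), 59.07943344116211)
before spare 89 ((481.4648132324219, -165.35772705078125), (13.781717300415039, 39.82429504394531), 8.37607192993164)
after board 90 ((553.98486328125, 249.47052001953125), (39.749794006347656, 13.74491024017334), 59.41740417480469)
after spare 27 ((484.1824951171875, -177.97296142578125), (12.349987030029297, 12.812348365783691), 88.39151000976562)
```

View pics/crop3.png

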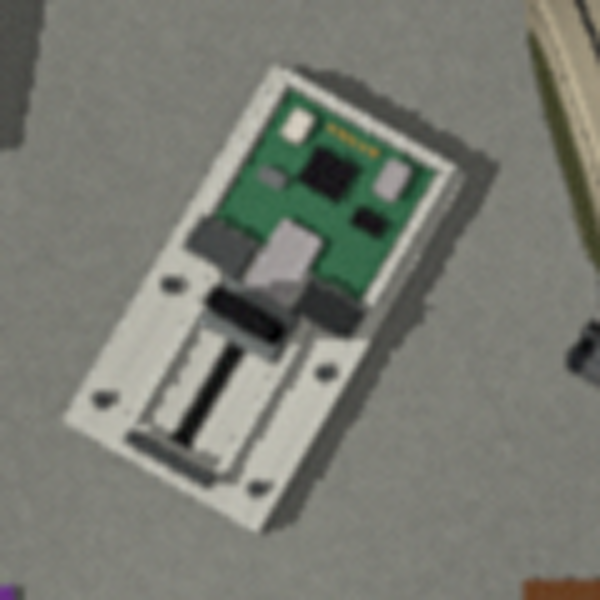

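View pics/top2.png

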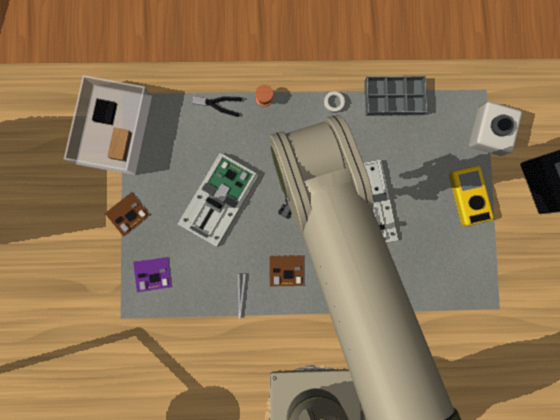

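Compare the grip-to-board distance with the expected value when home: far board edge 117 mm from the grip's middle.

```bash
python3 - <<'E'
from h import *
for f,g in (('top1',(508.4,277)),('top2',(554,249.5))):
    c=dict(np.load(f+'.npz'));P=pts(c)*1000
    hsv=cv2.cvtColor(c['pixels'],cv2.COLOR_RGB2HSV)
    roi=np.zeros(P.shape[:2],bool);roi[150:205,195:262]=1
    for a in (-30.3,-31):
        e=np.array([np.cos(np.radians(a)),np.sin(np.radians(a))]);n=np.array([-e[1],e[0]])
        m=roi&(hsv[...,0]>60)&(hsv[...,0]<90)&(hsv[...,1]>110)&(P[...,2]<25)&(P[...,2]>9)
        s=(P[m][:,:2]-g)@e;t=(P[m][:,:2]-g)@n
        pl=(P[...,2]>9)&(P[...,2]<20)&(np.hypot(P[...,0]-580,P[...,1]-235)<140)
        s2=(P[pl][:,:2]-g)@e;t2=(P[pl][:,:2]-g)@n;k=abs(t2)<30
        print(f,a,m.sum(),'board s',np.percentile(s,[1,50,99]),'t',np.percentile(t,[1,50,99]),'plate s',np.percentile(s2[k],[.5,99.5]))
E
```

```text
top1 -30.3 599 board s [ 93.3648685  117.41374763 167.13952061] t [-43.39896971  -3.12333706  41.18973319] plate s [-40.88847674 175.92264881]
top1 -31 599 board s [ 93.43802969 117.66531879 166.96370587] t [-41.97482829  -1.61046472  42.62014491] plate s [-40.84411521 175.9776383 ]
top2 -30.3 528 board s [ 39.92396748  68.03174338 113.87614281] t [-42.59683266  -3.32780949  41.64522184] plate s [-94.06179704 123.34268509]
top2 -31 528 board s [ 39.91584859  68.13697093 113.69780109] t [-41.76947792  -2.51633376  42.45682947] plate s [-93.85196947 123.46965251]
```

The board's far edge is about 114-115 mm from the grip, against 117 mm expected at home, so the latch is home within measurement error. Last, the spare cradle in the side view.

```bash
python3 - <<'E'
from h import *
c=snap('side','s3');a=dict(np.load('side1.npz'))['pixels'];b=c['pixels']
s=lambda x:cv2.resize(x[160:280,195:365,::-1],None,fx=3.5,fy=2.4)
cv2.imwrite('pics/s3c.png',np.vstack([s(a),s(b)]))
E
```

```text
(no output)
```

View pics/s3c.png

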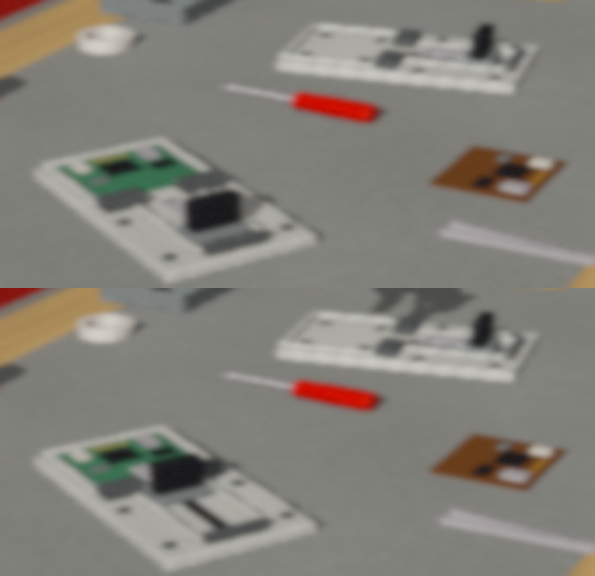

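Before (top) and after (bottom): the spare grip is unchanged at (484,42) and (484,330), the board is still in its nest, and the board's latch has moved home.

```bash
python3 -c "
from workcell import manip
print(manip.get_obs()['clock'],manip.hand_in())"
```

```text
the job is handed in; nothing more can be done
10.125 None
```

I slid the grip of the green board's cradle towards the board until it stopped, released it, lifted clear and handed the job in at about 10 s.

**Latch travel:** the grip moved about 53 mm. Further pushing at 11–22 N gave no more movement, so it was against a stop.

**Final checks:**
- **Latch home:** the board's far edge measured about 114–115 mm from the grip, against 117 mm expected at home. That is within what the cameras can resolve.
- **Board:** it was still lying in its nest, with the steel tongue over its edge.
- **Empty cradle:** its latch looked unchanged in the side view. The arm partly hid it in the top view, so I could not measure it there.

**What disagreed:** my first close went above the grip and caught nothing. In the images the fingertips sat about 38 mm higher than the stated TCP-to-tips distance implies. I went by the images, lowered the gripper further, and the second grasp held.

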